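# Set up and scan a gauge tube at the turntable

### The arm

A 6-joint arm with a two-finger parallel gripper is mounted at the origin on the work surface. World frame = base frame: x ahead of the robot, y to its left, z up, the work surface at z = 0. Lengths are in m, angles in degrees, forces in N, time in s.
With the tool pointing down it reaches from about 0.3 to 0.85 m from the base axis. Payload 5.4 kg.
Tool frame: the origin (TCP) lies at the very end of the fingers, on their centre line; the grasp point (between the pads) lies 19 mm behind it (manip.tcp_to_grasp is the distance from the TCP to the grasp point, in m); x points along the fingers, y is the direction in which the jaws open and shut, and the axes are right-handed (so a half turn about x gives the same grasp; the last joint's range is limited). The gripper opens to 85 mm and grips with 20 to 120 N. Pads are 22 mm wide; open, the fingers measure 114 mm over their backs; the gripper's body (76 mm by 85 mm) begins 54 mm behind the grasp point. The pads swing forward as they close: fully open they stand 13 mm farther back than shut.
Start: joints at [-84.402, 9.076, 91.501, -0, 79.423, -12.038], TCP at [0.174, -0.548, 0.231] pointing down, gripper open.
Joint ranges: [-166.64, 166.64], [-54.1, 131.32], [10.49, 154.53], [-73.88, 253.88], [9.74, 151.15], [-171.62, 171.62]. Speed limits (degrees/s): [147.25, 147.25, 180, 180, 180, 180].

### API

Orientations are given as a 3x3 rotation matrix whose columns are the frame's x, y, z axes.
In Python, from plant import manip gives the robot as it stands. Calls block until the motion is done:
- manip.goto(position, orientation): joint-space move of the TCP to a pose.
- manip.servo_line(position, max_speed=0.15, attitude=None, threshold=None): straight line of the TCP; attitude=None keeps the orientation; max_speed is the mean speed in m/s. With threshold (N) it stops when the force on the tool has changed by that much, and returns True; else False.
- manip.goto_joints(angles): joint-space move.
- manip.grip(opening, squeeze=None): finger opening in m; squeeze is the grip in N (None keeps the last); returns when the fingers have stopped.
- manip.pause(seconds).
- manip.inverse_kinematics(position, orientation): joint angles nearest the present ones, or None.
- manip.read_state(): the state.
- manip.grab_frame(name): name is "scene" or "top" or "wrist"; returns (picture, depth): 384x512x3 uint8, red, green, blue; 384x512 float32, m along the optical axis (not along the pixel's ray), 0 where there is no reading.
- manip.get_calibration(name): a dict with "intrinsics" (3x3 intrinsics, pixels), "k1" (the pictures are not rectified: a ray, as slopes to the right and down, at radius r is drawn at 1 + k1 r^2 times it, then the intrinsics apply), "R" (3x3) and "t" (3): a world point X has camera coordinates R X + t. Camera axes: x right, y down, z forward; pixel columns grow to the right and rows downward; lengths in m; the calibration is good to about 2 mm. A picture is of the moment at which its call begins: read the wrist's pose just before it. get_calibration takes no time and is no camera call; for the wrist camera it gives the pose at the moment of the call.
A pose or a line that the arm cannot do raises manip.PlanningError and nothing moves.
- manip.finish_job(): hands the job in, once; it reports no verdict.
The state is a dict: "time_s": time; "joint_positions": joint angles; "dq": joint speeds; "effort": joint torques, N m; "eef_pos": TCP position; "tool_rot": TCP orientation; "wrist_force": force on the tool from outside, world axes, zero at the start; "moment": the same for the moment, N m; "opening": finger opening in m.
Only numpy, scipy, OpenCV 4.12 (cv2) and the standard library are available. Lean on these libraries where they do the work, as an engineer would, in place of code of your own. Each camera call takes 0.05 s, during which the arm holds its last target. There are 200 camera calls.

### The job

Take the longest tube out of the wooden rack and stand it fully home in the free hole of the holder on the turntable. Then pick up the hand-held reader from the black mat, aim its window straight at the middle of the paper label on that tube from about 10 cm away, hold it still there for two seconds, and lay the reader back flat on the mat, right way up. Keep the tube upright and leave the other tubes and everything else as they are.

Things in the scene. Friction and masses are not known exactly. Their poses are not given: they have to be found in the camera images.
- tube_long: aluminium tube with a black cap, 30 mm diameter, 165 mm long overall, the longest, the one to move; its foot starts 38 mm deep in one of the rack's holes, about 127 mm stand clear; the cap is the top 22 mm and flush with the tube; mass about 0.09 kg; origin at the centre of its underside, z up its axis
- label (a point): centre of the paper label on the long tube's axis, 95 mm above the tube's underside; the white label with thin black bands is 36 mm high and goes all round the tube
- rack: fixed wooden block 190 x 130 x 45 mm (x, y, z) with 3 x 2 upright blind holes, 33 mm diameter and 38 mm deep, 62 mm apart in both directions; origin at the centre of its underside; four holes hold tubes, which are in any order
- turntable: fixed round steel turntable, 170 mm diameter, 45 mm high, origin at the centre of its underside; on it an aluminium holder block 136 x 58 x 45 mm (x, y, z, top face 90 mm above the table) with two upright blind holes on its x axis at +38 mm (free) and -38 mm (taken by a short tube); small dark clamps either side of the block, below its top; turned to any yaw
- free_hole (a point): centre of the mouth of the holder's free hole, in the block's top face, 90 mm above the table; hole 33 mm diameter, 38 mm deep with a 2 mm chamfer; z points up out of the hole
- tube_holder: aluminium tube with a black cap, 30 mm diameter, 80 mm long overall, already in the holder's other hole, 42 mm stand clear; must stay; origin at the centre of its underside, z up its axis
- tube_mid_a: aluminium tube with a black cap, 30 mm diameter, 115 mm long overall, in the rack, 77 mm stand clear; must stay; origin at the centre of its underside, z up its axis
- tube_mid_b: aluminium tube with a black cap, 30 mm diameter, 115 mm long overall, in the rack, 77 mm stand clear; must stay; origin at the centre of its underside, z up its axis
- tube_short: aluminium tube with a black cap, 30 mm diameter, 80 mm long overall, in the rack, 42 mm stand clear; must stay; origin at the centre of its underside, z up its axis
- mat: fixed black rubber mat 200 x 180 x 3 mm (x, y, z), origin at the centre of its underside
- reader: grey hand-held label reader, 150 mm long, lying on the mat; origin at the centre of its underside, +x towards its window, z up. The grip is 34 mm wide and 30 mm high, from x = -75 to +29 mm; the head is 56 mm wide and 34 mm high, from x = +29 to +75 mm; mass about 0.17 kg, centre of mass near x = +8 mm
- window (a point): centre of the reader's dark front window, at (75, 0, 17) mm in the reader's frame; x is the direction in which it looks
- collet_a: steel collet standing between rack and robot, 36 mm diameter foot, 62 mm high; leave alone
- collet_b: another such collet, between turntable and robot; leave alone
- eyepiece: black microscope eyepiece, 52 mm diameter, 80 mm high, standing beyond the mat; leave alone
- oil: amber bottle, 56 mm diameter, 150 mm high, at the far side; leave alone
- step_block: dark steel block 75 x 35 x 45 mm beyond the mat; leave alone
- driver: screwdriver lying at the far left; leave alone

How it is judged:
By the outcome, as a careful person would: the job done as asked, in the order asked, and still so for the second after the job is handed in, with the robot touching nothing.
It also fails if it takes over 67 s, if anything falls off the work surface, if the arm or the gripper's body presses on something with over 40 N, if the wrist force passes 120 N, or if a joint passes its speed limit or range.

## Working session

There is one attempt and no reset: what is moved stays moved. The work goes in short steps, each a Python script; the robot and the scene stay as the last script left them, time stands still between calls to the robot, and variables do not carry over. Pictures are saved under pics/ and viewed, about 8 in all and at most 12, crops included, and the job is handed in when it is done.

```bash
mkdir -p pics; ls; cat > h.py <<'E'
import numpy as np, cv2
from plant import manip
def snap(n, f=None):
    c=manip.get_calibration(n); p,d=manip.grab_frame(n)
    if f: cv2.imwrite('pics/'+f,p[:,:,::-1])
    return p,d,c
def cloud(d,c):
    K=np.array(c["intrinsics"]);k=float(c["k1"])
    v,u=np.mgrid[:d.shape[0],:d.shape[1]].astype(float)
    pts=np.stack([u.ravel(),v.ravel()],1).reshape(-1,1,2)
    n=cv2.undistortPoints(pts,K,np.array([k,0,0,0,0.]))[:,0]
    P=np.c_[n,np.ones(len(n))]*d.reshape(-1,1)
    X=(P-np.array(c["t"]))@np.array(c["R"])
    X[d.ravel()==0]=np.nan
    return X.reshape(d.shape+(3,))
E
python3 - <<'E'
from h import *
for n in("scene","top"):
    p,d,c=snap(n); np.savez(n+'.npz',p=p,d=d)
    print(n,c); cv2.imwrite(f'pics/{n}0.png',cv2.resize(p[:,:,::-1],(768,576)))
E
```

```text
pics
scene {'intrinsics': array([[493.98866819,   0.        , 251.40169748],
       [  0.        , 493.98866819, 189.99057147],
       [  0.        ,   0.        ,   1.        ]]), 'k1': 0.03022834311665777, 'R': array([[ 0.35971813,  0.93291135,  0.01671186],
       [ 0.77935089, -0.2905626 , -0.55514464],
       [-0.51304489,  0.21272   , -0.83158592]]), 't': array([-0.19851015, -0.43352451,  1.49952357])}
top {'intrinsics': array([[370.94556631,   0.        , 257.72642404],
       [  0.        , 370.94556631, 190.7615412 ],
       [  0.        ,   0.        ,   1.        ]]), 'k1': -0.08146504146566173, 'R': array([[ 6.45806418e-04, -9.99433371e-01, -3.36529462e-02],
       [-9.92588658e-01,  3.44888230e-03, -1.21473709e-01],
       [ 1.21520943e-01,  3.34819812e-02, -9.92024000e-01]]), 't': array([-0.01410475,  0.61447956,  0.89288808])}
```

View pics/scene0.png

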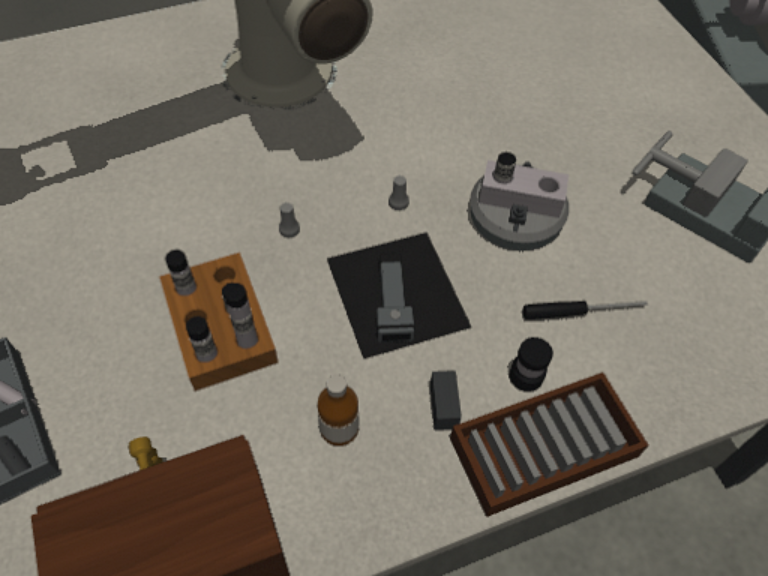

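View pics/top0.png

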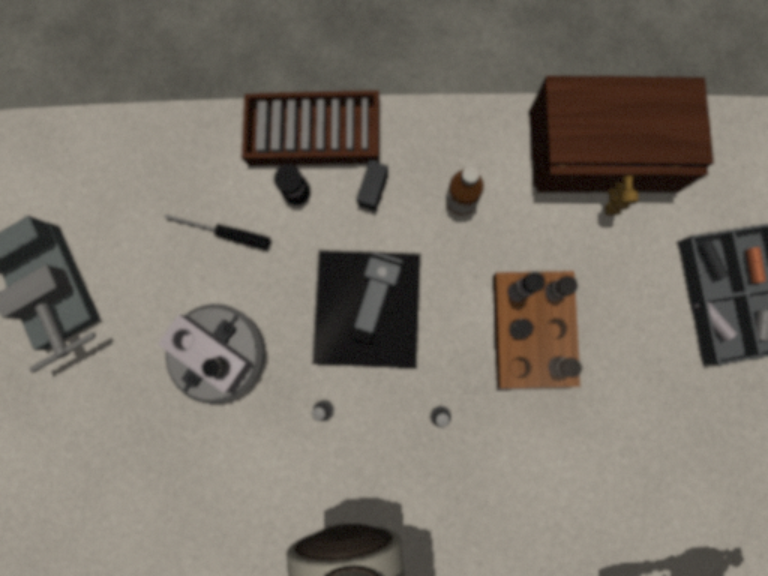

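The long tube looks like the one at rack top-left in the top view (530,285). The free hole is at about (183,340) there, and the reader is on the mat with its head at (383,268), pointing away from the robot. Next I'll get the numbers from depth.

```bash
python3 - <<'E'
from h import *
import h
for n in("scene","top"):
    z=np.load(n+'.npz'); c=manip.get_calibration(n); X=cloud(z['d'],c); np.save(n+'X.npy',X)
    P=X.reshape(-1,3); P=P[np.isfinite(P).all(1)]
    ok=(P[:,0]>.2)&(P[:,0]<.75)&(abs(P[:,1])<.6)&(P[:,2]>.012)&(P[:,2]<.3); P=P[ok]
    g=np.zeros((560,1200),np.uint8); ij=((P[:,:2]-[.2,-.6])*1000).astype(int)
    g[ij[:,0].clip(0,549),ij[:,1].clip(0,1199)]=255
    g=cv2.morphologyEx(g,cv2.MORPH_CLOSE,np.ones((7,7)))
    N,L,S,C=cv2.connectedComponentsWithStats(g); lab=L[ij[:,0].clip(0,549),ij[:,1].clip(0,1199)]
    print(n)
    for k in range(1,N):
        Q=P[lab==k]
        if len(Q)<60: continue
        q=Q[Q[:,2]>Q[:,2].max()-.008]
        r=cv2.minAreaRect((Q[:,:2]*1000).astype(np.float32))
        print(len(Q),'zmax',Q[:,2].max().round(4),'top',q.mean(0).round(4),'rect',np.round(r[0]),np.round(r[1]),round(r[2],1))
    for lo,hi,t in((.16,.18,'long'),(.115,.13,'mid'),(.08,.093,'short/holder'),(.04,.05,'rack/tt')):
        m=(P[:,2]>lo)&(P[:,2]<hi)
        for k in np.unique(lab[m]):
            Q=P[m&(lab==k)]
            if len(Q)<15: continue
            # split clusters
            print(t,len(Q),Q.mean(0).round(4),Q.min(0).round(3),Q.max(0).round(3))
E
```

```text
scene
904 zmax 0.2999 top [0.2839 0.0144 0.2961] rect [271.   5.] [156.  75.] 61.9
208 zmax 0.0674 top [ 0.3983 -0.1022  0.063 ] rect [ 400. -104.] [33. 26.] 50.0
200 zmax 0.0661 top [0.4073 0.0955 0.0628] rect [411.  95.] [33. 29.] 76.6
3080 zmax 0.1365 top [0.4811 0.2476 0.1326] rect [522. 264.] [167. 117.] 54.0
4680 zmax 0.1762 top [ 0.6048 -0.2293  0.1724] rect [ 542. -261.] [195. 130.] 0.7
2932 zmax 0.1008 top [0.6293 0.5736 0.0954] rect [601. 589.] [240. 129.] 28.9
1338 zmax 0.0558 top [ 0.6224 -0.5457  0.05  ] rect [ 596. -553.] [ 73. 231.] 85.4
1072 zmax 0.0428 top [ 0.6212 -0.      0.0372] rect [595.   8.] [ 58. 154.] 73.4
324 zmax 0.0341 top [ 0.6609 -0.575   0.0289] rect [ 658. -578.] [70. 24.] 22.2
502 zmax 0.0302 top [0.7071 0.2373 0.0247] rect [718. 290.] [201.  28.] 77.3
127 zmax 0.1217 top [ 0.7442 -0.3996  0.1166] rect [ 743. -400.] [27. 13.] 89.6
long 198 [ 0.6066 -0.2292  0.1708] [ 0.588 -0.244  0.16 ] [ 0.622 -0.214  0.176]
mid 65 [0.4882 0.243  0.1232] [0.472 0.232 0.115] [0.496 0.263 0.13 ]
mid 366 [ 0.5603 -0.2808  0.1213] [ 0.463 -0.307  0.115] [ 0.621 -0.214 
[... 2522 characters left out ...]
 [ 0.739 -0.408  0.08 ] [ 0.75  -0.391  0.084]
short/holder 24 [ 0.7468 -0.1444  0.0868] [ 0.744 -0.162  0.081] [ 0.75  -0.128  0.093]
rack/tt 1283 [0.5054 0.2658 0.0448] [0.424 0.198 0.04 ] [0.581 0.359 0.05 ]
rack/tt 2871 [ 0.5368 -0.2582  0.0455] [ 0.448 -0.329  0.04 ] [ 0.64  -0.196  0.05 ]
rack/tt 447 [0.6058 0.5578 0.042 ] [0.51  0.503 0.04 ] [0.732 0.6   0.05 ]
rack/tt 273 [ 0.5965 -0.5483  0.0461] [ 0.481 -0.6    0.04 ] [ 0.708 -0.525  0.05 ]
rack/tt 40 [ 0.5951 -0.5769  0.0435] [ 0.591 -0.599  0.041] [ 0.601 -0.553  0.046]
rack/tt 33 [ 0.6486 -0.0081  0.0407] [ 0.624 -0.033  0.04 ] [0.669 0.017 0.042]
rack/tt 33 [ 0.7425 -0.3961  0.045 ] [ 0.737 -0.412  0.04 ] [ 0.75  -0.387  0.049]
```

```bash
cat >> h.py <<'E'
def Rd(yaw):  # tool down, jaws along yaw (deg)
    c,s=np.cos(np.radians(yaw)),np.sin(np.radians(yaw))
    return np.array([[0,c,s],[0,s,-c],[-1,0,0.]])
E
python3 - <<'E'
from h import *
s=manip.read_state(); print(s['time_s'],s['eef_pos'],np.round(s['tool_rot'],3))
c=manip.get_calibration('wrist'); R=np.array(c['R']);C=-R.T@c['t']; T=np.array(s['tool_rot'])
print('cam in tool',T.T@(C-s['eef_pos']),'axes in tool\n',(T.T@R.T).round(3),c['intrinsics'],c['k1'])
for p in([.6045,-.23,.13],[.53,.31,.20],[.53,.31,.33],[.62,0,.007],[.53,.14,.135],[.65,.19,.135]):
    for y in range(-180,180,30):
        q=manip.inverse_kinematics(p,Rd(y)); print(p,y,None if q is None else np.round(q)) if y%60==0 or q is None else 0
# detailed top clouds
for n in('top','scene'):
    X=np.load(n+'X.npy'); P=X[np.isfinite(X).all(2)]
    m=(P[:,2]>.083)&(P[:,2]<.096)&(P[:,0]>.40)&(P[:,0]<.6)&(P[:,1]>.18)&(P[:,1]<.38)
    print('block',cv2.minAreaRect((P[m,:2]*1000).astype(np.float32)))
    m=(P[:,2]>.127)&(P[:,2]<.14)&(P[:,0]>.40)&(P[:,0]<.6)&(P[:,1]>.18)&(P[:,1]<.38)
    print('short',(P[m].min(0)+P[m].max(0))/2)
    m=(P[:,2]>.024)&(P[:,0]>.5)&(P[:,0]<.70)&(abs(P[:,1])<.09)&(P[:,2]<.05)
    print('reader',cv2.minAreaRect((P[m,:2]*1000).astype(np.float32)))
E
```

```text
0.1 [ 0.17413614 -0.54742161  0.23042346] [[-0.     0.303 -0.953]
 [ 0.002 -0.953 -0.303]
 [-1.    -0.002 -0.   ]]
cam in tool [-0.14109179 -0.00021748 -0.0824205 ] axes in tool
 [[-0.    -0.319  0.948]
 [ 1.     0.001  0.   ]
 [-0.001  0.948  0.319]] [[283.8758383    0.         256.39527907]
 [  0.         283.8758383  193.38805889]
 [  0.           0.           1.        ]] -0.06806470588642996
[0.6045, -0.23, 0.13] -180 [-32.  25.  84.  -0.  71. 148.]
[0.6045, -0.23, 0.13] -120 [-32.  25.  84.  -0.  71.  88.]
[0.6045, -0.23, 0.13] -60 [-32.  25.  84.  -0.  71.  28.]
[0.6045, -0.23, 0.13] 0 [-32.  25.  84.  -0.  71. -32.]
[0.6045, -0.23, 0.13] 60 [-32.  25.  84.  -0.  71. -92.]
[0.6045, -0.23, 0.13] 120 [ -32.   25.   84.   -0.   71. -152.]
[0.6045, -0.23, 0.13] 150 None
[0.53, 0.31, 0.2] -180 [  19.   16.   87.   -0.   77. -161.]
[0.53, 0.31, 0.2] -120 [ 19.  16.  87.  -0.  77. 139.]
[0.53, 0.31, 0.2] -60 [19. 16. 87. -0. 77. 79.]
[0.53, 0.31, 0.2] 0 [19. 16. 87. -0. 77. 19.]
[0.53, 0.31, 0.2] 60 [ 19.  16.  87.  -0.  77. -41.]
[0.53, 0.31, 0.2] 120 [  19.   16.   87.   -0.   77. 
[... 1078 characters left out ...]
] -60 [ 6. 28. 78. -0. 73. 66.]
[0.65, 0.19, 0.135] 0 [ 6. 28. 78. -0. 73.  6.]
[0.65, 0.19, 0.135] 60 [  6.  28.  78.  -0.  73. -54.]
[0.65, 0.19, 0.135] 120 [   6.   28.   78.   -0.   73. -114.]
block ((502.0860290527344, 279.04345703125), (137.7004852294922, 60.31114959716797), 55.723167419433594)
short [0.48046192 0.24607021 0.13154118]
reader ((597.363525390625, 8.67019271850586), (56.84504318237305, 150.70571899414062), 71.71630859375)
block ((500.8186950683594, 279.9796142578125), (135.4918670654297, 65.14397430419922), 56.07206344604492)
short [0.47966709 0.24756395 0.13192721]
reader ((595.4622192382812, 9.230655670166016), (57.30778121948242, 153.56497192382812), 71.43817138671875)
```

```bash
python3 - <<'E'
from h import *
p=np.array([.6047,-.230,.0]); R=Rd(0)
manip.goto(p+[0,0,.24],R)
w,d,c=snap('wrist','w1.png'); X=cloud(d,c)
P=X[np.isfinite(X).all(2)]; m=(P[:,2]>.163)&(P[:,2]<.18)&(np.hypot(*(P[:,:2]-p[:2]).T)<.03); Q=P[m]
print('cap',len(Q),(Q.min(0)+Q.max(0))/2,Q.min(0),Q.max(0), np.median(Q,0), manip.read_state()['time_s'])
E
```

```text
cap 1077 [ 0.6043009  -0.2289224   0.16770202] [ 0.58981167 -0.24372573  0.16303444] [ 0.61879014 -0.21411907  0.17236961] [ 0.60431068 -0.22755392  0.17043871] 2.0833
```

View pics/w1.png

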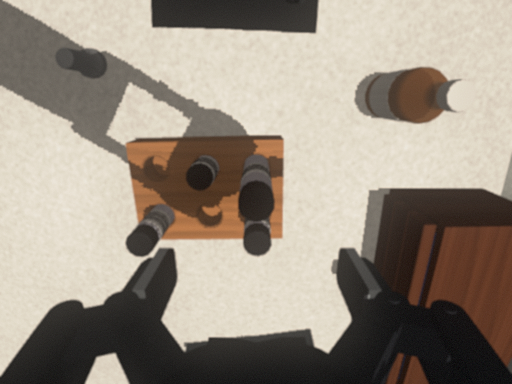

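The wrist view shows the long tube's cap at (257,200), centred between the fingertips at (165,255) and (350,255). I'll grasp and lift it.

```bash
python3 - <<'E'
from h import *
p=np.array([.6044,-.2293,.0])
manip.servo_line(p+[0,0,.130],max_speed=.15)
manip.grip(.02,squeeze=40); s=manip.read_state(); print(s['opening'],s['wrist_force'],s['time_s'])
print(manip.servo_line(p+[0,0,.20],max_speed=.12))
manip.servo_line(p+[0,0,.29],max_speed=.25)
s=manip.read_state(); print(s['opening'],s['wrist_force'],s['time_s'])
h=np.array([.5229,.3109,0]); R=Rd(55.8)
manip.goto(h+[0,0,.090+.045+.123],R)
w,d,c=snap('wrist'); np.savez('w2.npz',w=w,d=d,**{k:c[k] for k in('R','t','intrinsics','k1')})
cv2.imwrite('pics/w2.png',cv2.resize(w[:,:,::-1],(768,576)))
s=manip.read_state(); print(s['eef_pos'],s['wrist_force'],s['time_s'])
E
```

```text
0.02885167701959014 [-0.48322095  0.13320209  1.95286644] 3.5167
False
0.02913022232816377 [ 0.48004723  0.38662859 -0.86151137] 4.7583
[0.52355759 0.30998604 0.25803805] [ 0.56412773 -0.21961606 -0.67176492] 6.7833
```

View pics/w2.png

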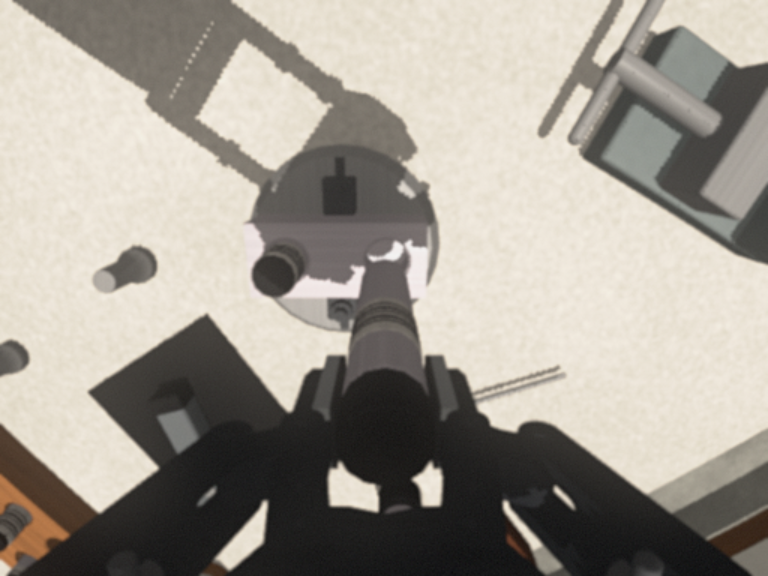

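The tube is held upright above the free hole; the hole's mouth shows at about (385,248) and the tube's foot at (385,270). I'll fit the tube axis and the block from this depth frame.

```bash
cat > fit.py <<'E'
from h import *
from scipy.optimize import least_squares
def fit(d,c,e,show=True):
    X=cloud(d,c); P=X[np.isfinite(X).all(2)]
    m=(P[:,2]>.145)&(P[:,2]<e[2]-.03)&(np.hypot(*(P[:,:2]-e[:2]).T)<.03); Q=P[m]
    f=lambda a: np.hypot(Q[:,0]-a[0]-a[2]*(Q[:,2]-.2),Q[:,1]-a[1]-a[3]*(Q[:,2]-.2))-.015
    r=least_squares(f,[e[0],e[1],0,0],loss='soft_l1',f_scale=.001); a=r.x
    foot=a[:2]+a[2:]*(e[2]-.123-.2)
    B=P[(P[:,2]>.084)&(P[:,2]<.096)&(np.hypot(P[:,0]-.5015,P[:,1]-.2795)<.085)]
    br=cv2.minAreaRect((B[:,:2]*1000).astype(np.float32))
    S=P[(P[:,2]>.126)&(P[:,2]<.14)&(np.hypot(P[:,0]-.480,P[:,1]-.247)<.03)]
    print('tube',len(Q),a.round(4),'rms',np.sqrt(np.mean(r.fun**2)),'foot',foot.round(4),'block',br,'topz',np.median(B[:,2]),'short',((S.min(0)+S.max(0))/2).round(4))
    return X
E
python3 - <<'E'
from fit import *
z=np.load('w2.npz'); s=manip.read_state(); e=np.array(s['eef_pos']); print(e,s['time_s'])
X=fit(z['d'],z,e)
# free hole rim: pixels on the block top near hole
K=z['intrinsics']
n=np.load('topX.npy'); p=np.load('top.npz')['p']
# rim in top camera picture: rectify the block-top plane z=.09 at 0.5 mm/px
for nm in('top','scene'):
    c=manip.get_calibration(nm); p=np.load(nm+'.npz')['p']
    g=np.mgrid[0:160,0:160].astype(float); W=np.stack([.4829+g[0]*.0005,.2709+g[1]*.0005,np.full((160,160),.09)],-1).reshape(-1,3)
    uv,_=cv2.projectPoints(W,cv2.Rodrigues(np.array(c['R']))[0],np.array(c['t']),np.array(c['intrinsics']),np.array([c['k1'],0,0,0,0.]))
    uv=uv.reshape(160,160,2).astype(np.float32)
    im=cv2.remap(p[:,:,::-1].copy(),uv[...,0],uv[...,1],cv2.INTER_LINEAR); cv2.imwrite(f'pics/r_{nm}.png',cv2.resize(im,(400,400)))
a=np.hstack([cv2.imread('pics/r_top.png'),cv2.imread('pics/r_scene.png')])
for k in(0,1): cv2.circle(a,(k*400+200,200),int(16.5*5),(0,0,255),1); cv2.circle(a,(k*400+200,200),int(18.5*5),(0,255,0),1)
cv2.imwrite('pics/rect.png',a)
E
```

```text
[0.52355759 0.30998604 0.25803805] 6.7833
tube 1100 [ 0.524   0.3101 -0.0066  0.0093] rms 0.00026843209258506216 foot [0.5244 0.3095] block ((502.8201599121094, 280.6343688964844), (136.0428009033203, 58.99754333496094), 55.618980407714844) topz 0.08844700636787291 short [0.4809 0.2493 0.1293]
```

View pics/rect.png

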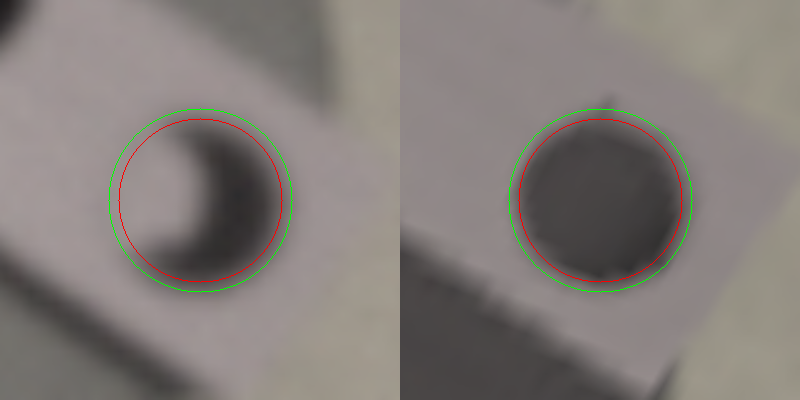

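```bash
python3 - <<'E'
from fit import *
cmd=np.array([.5229-.0003,.3109+.0027,.225])
manip.servo_line(cmd,max_speed=.1); manip.pause(.3)
s=manip.read_state(); e=np.array(s['eef_pos']); print(e,s['wrist_force'],s['time_s'])
w,d,c=snap('wrist'); fit(d,c,e); cv2.imwrite('pics/w3.png',w[100:260,120:400,::-1])
E
```

```text
[0.52296307 0.31369674 0.22573054] [ 0.94227996 -0.52323625 -1.74863466] 7.5667
tube 787 [ 0.523   0.3142 -0.0153  0.0138] rms 0.00023921613950592607 foot [0.5245 0.3128] block ((502.3094177246094, 280.674072265625), (136.46995544433594, 58.45800018310547), 55.72930145263672) topz 0.08846553111083065 short [0.4811 0.2497 0.1294]
```

```bash
python3 - <<'E'
from fit import *
cmd=np.array([.5226-.0002,.3136-.0012,.225])
manip.servo_line(cmd,max_speed=.05); manip.pause(.2)
for z in(.205,.188):
    hit=manip.servo_line([cmd[0],cmd[1],z],max_speed=.04,threshold=8)
    s=manip.read_state(); print(hit,s['eef_pos'],s['wrist_force'],s['moment'],s['time_s'])
    if hit: break
E
```

```text
False [0.52232806 0.3123668  0.20489115] [ 0.94940149 -0.58097311 -1.09412165] [-0.02471934 -0.02432966  0.02399288] 8.7167
False [0.52230326 0.3123246  0.18777344] [-0.32260583 -0.07350306 -0.69281706] [-0.05693917 -0.03676972  0.0129968 ] 9.2917
```

```bash
python3 - <<'E'
from fit import *
e=manip.read_state()['eef_pos']
hit=manip.servo_line([.5224,.3124,.168],max_speed=.03,threshold=10); manip.pause(.1)
s=manip.read_state(); print(hit,s['eef_pos'],s['wrist_force'],s['moment'],s['time_s'])
manip.grip(.06); manip.pause(.1); e=np.array(s['eef_pos'])
s=manip.read_state(); print(s['opening'],s['wrist_force'],s['time_s'])
manip.servo_line([.5224,.3124,.30],max_speed=.2)
w,d,c=snap('wrist','w4.png'); X=cloud(d,c); P=X[np.isfinite(X).all(2)]
Q=P[(np.hypot(P[:,0]-.5235,P[:,1]-.312)<.025)&(P[:,2]>.15)]; T=Q[Q[:,2]>Q[:,2].max()-.006]
print('top z',np.percentile(Q[:,2],[50,90,99]),(T.min(0)+T.max(0))/2)
B=P[(P[:,2]>.084)&(P[:,2]<.096)&(np.hypot(P[:,0]-.5015,P[:,1]-.2795)<.085)]; print('block z',np.median(B[:,2]),manip.read_state()['time_s'])
E
```

```text
True [0.5224663  0.31236889 0.17520413] [ 0.30650991 -0.1388592   3.03210123] [-0.01905117 -0.08718008 -0.02017838] 9.875
0.059941680379058816 [-0.45965976 -0.74448316  0.15542992] 10.375
top z [0.37827832 0.38649193 0.39268271] [0.50752128 0.32258091 0.39105648]
block z 0.08846716379461206 11.2
```

View pics/w4.png

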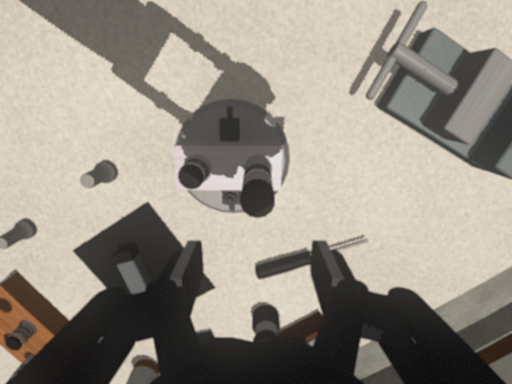

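The tube is standing home at (257,195): contact came at TCP z 0.1752, against 0.175 expected. Next is the reader.

```bash
python3 - <<'E'
from h import *
th=-18.4; u=np.array([np.cos(np.radians(th)),np.sin(np.radians(th)),0]); r0=np.array([.5964,.0089,0])
manip.grip(.075)
manip.goto(r0+.005*u+[0,0,.17],Rd(th-90)); manip.pause(.2)
w,d,c=snap('wrist','w5.png'); X=cloud(d,c); np.save('w5X.npy',X); P=X[np.isfinite(X).all(2)]
m=(np.hypot(P[:,0]-.5964,P[:,1]-.0089)<.095); Q=P[m]
for lo,hi in((.020,.05),(.026,.035),(.0355,.045)):
    q=Q[(Q[:,2]>lo)&(Q[:,2]<hi)]; print(lo,len(q),cv2.minAreaRect((q[:,:2]*1000).astype(np.float32)))
s=manip.read_state(); print(s['eef_pos'],s['time_s'])
# grip side centre line along reader axis
n=np.array([-u[1],u[0],0])
q=Q[(Q[:,2]>.026)&(Q[:,2]<.045)]; a=(q-r0)@u; b=(q-r0)@n
for x in range(-70,75,15):
    k=abs(a-x/1000)<.006; 
    if k.sum()>5: print(x,k.sum(),b[k].min().round(4),b[k].max().round(4),np.median(q[k,2]).round(4))
print('ax',a.min(),a.max())
E
```

```text
0.02 5739 ((596.7736206054688, 8.964630126953125), (57.41509246826172, 151.1234130859375), 71.7097396850586)
0.026 3791 ((596.7736206054688, 8.964630126953125), (57.41509246826172, 151.1234130859375), 71.7097396850586)
0.0355 1386 ((646.393798828125, -8.096275329589844), (56.00283432006836, 43.020164489746094), 71.77912902832031)
[0.60121434 0.00758645 0.1701283 ] 13.7583
-70 277 -0.0181 0.0166 0.0326
-55 317 -0.018 0.0165 0.0317
-40 321 -0.0176 0.0164 0.0314
-25 333 -0.0173 0.0161 0.0315
-10 343 -0.017 0.0158 0.0314
5 375 -0.0166 0.0167 0.0315
20 370 -0.0164 0.0165 0.0314
35 613 -0.0277 0.0281 0.0353
50 733 -0.0272 0.0276 0.0356
65 773 -0.0284 0.029 0.0358
ax -0.07521850653225713 0.07593268594325271
```

View pics/w5.png

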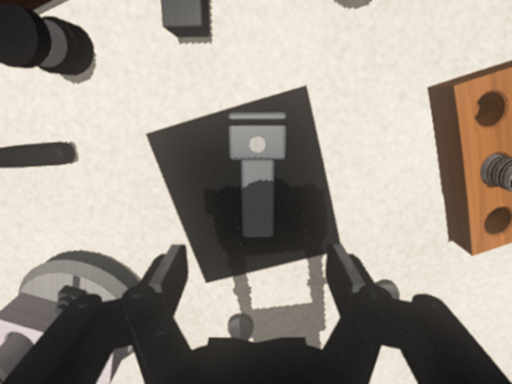

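The reader lies symmetrically between the fingers, head at (258,140), and its grip is 34 mm wide as expected. I'll grasp it and aim.

```bash
cat >> h.py <<'E'
def U(t): return np.array([np.cos(np.radians(t)),np.sin(np.radians(t)),0])
R0=np.array([.5967,.0088,0]); TH=-18.25; G=R0+.005*U(TH)
E
python3 - <<'E'
from h import *
manip.servo_line(G+[0,0,.06],max_speed=.15,attitude=Rd(TH-90))
print(manip.servo_line(G+[0,0,.008],max_speed=.08,threshold=12))
manip.grip(.025,squeeze=70); s=manip.read_state(); print(s['opening'],s['eef_pos'],s['wrist_force'],s['time_s'])
manip.servo_line(G+[0,0,.2],max_speed=.2)
s=manip.read_state(); print(s['opening'],s['wrist_force'],s['moment'])
th=100; T=np.array([.523,.312,0])
manip.goto(T-.24*U(th)+[0,0,.16],Rd(th-90))
manip.servo_line(T-.172*U(th)+[0,0,.135],max_speed=.1); manip.pause(.3)
s=manip.read_state(); print(s['eef_pos'],np.round(s['tool_rot'],4).tolist(),s['time_s'])
ims=[]
for n in('wrist','scene','top'):
    w,d,c=snap(n,f'a_{n}.png'); np.save(f'a_{n}X.npy',cloud(d,c)); 
    ims.append(w)
cv2.imwrite('pics/aim.png',cv2.resize(np.hstack([ims[1][60:260,180:430],ims[2][120:320,60:310]])[:,:,::-1],(800,320)))
E
```

```text
False
0.032677472152045244 [0.6021267  0.00713025 0.00879559] [-0.12360024  0.39104925  3.55593522] 15.8917
0.03292354547498079 [ 0.5893446   0.17978181 -2.77091279] [-0.00549922  0.01024847  0.00094686]
[0.55310123 0.14223085 0.13521048] [[0.0004, 0.9849, 0.173], [-0.0, 0.173, -0.9849], [-1.0, 0.0004, 0.0001]] 19.8833
```

View pics/a_wrist.png

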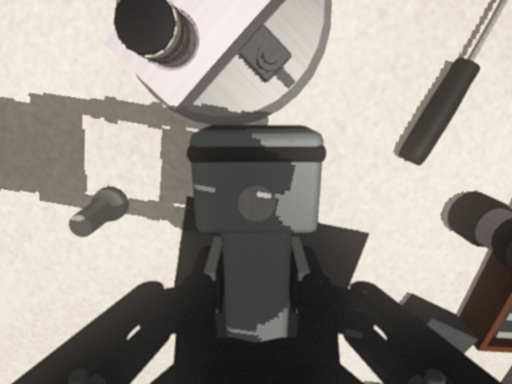

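View pics/aim.png

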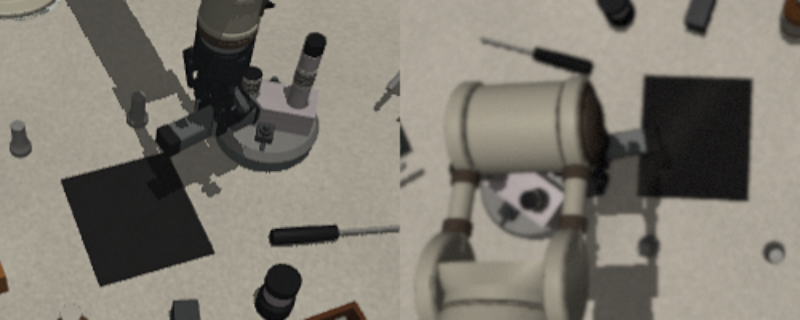

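In the wrist view the reader's head is at (255,180), pointing up the image toward the turntable. The tube at (150,25) is the short one, off to the side. Next I'll check the aim numerically.

```bash
python3 - <<'E'
from h import *
from scipy.optimize import least_squares
X=np.load('a_sceneX.npy'); P=X[np.isfinite(X).all(2)]
Q=P[(np.hypot(P[:,0]-.523,P[:,1]-.312)<.03)&(P[:,2]>.11)&(P[:,2]<.21)]
f=lambda a: np.hypot(Q[:,0]-a[0]-a[2]*(Q[:,2]-.147),Q[:,1]-a[1]-a[3]*(Q[:,2]-.147))-.015
r=least_squares(f,[.523,.312,0,0],loss='soft_l1',f_scale=.001); print('tube scene',len(Q),r.x.round(4))
q=P[(np.hypot(P[:,0]-.523,P[:,1]-.312)<.025)]; print('tube top',np.sort(q[:,2])[-8:].round(4))
X=np.load('a_wristX.npy'); P=X[np.isfinite(X).all(2)]
e=np.array([.5531,.1422,0]);u=U(100);n=np.array([-u[1],u[0],0])
a=(P-e)@u;b=(P-e)@n;m=(P[:,2]>.15)&(P[:,2]<.18)&(abs(b)<.04)&(a>-.09)&(a<.085)
for lo in range(-50,80,10):
    k=m&(a*1000>lo)&(a*1000<lo+10)
    if k.sum()>20: print(lo,k.sum(),'z',np.median(P[k,2]).round(4),'b',b[k].min().round(4),b[k].max().round(4))
print('front',np.percentile(a[m],[99,99.9,100]))
E
```

```text
tube scene 399 [ 0.5207  0.3118 -0.0017  0.0009]
tube top [0.2199 0.2201 0.2202 0.2203 0.2204 0.2209 0.2215 0.2215]
-50 96 z 0.1577 b -0.017 0.0164
-40 866 z 0.1578 b -0.0174 0.0167
-30 935 z 0.1578 b -0.0178 0.0166
-20 1057 z 0.1579 b -0.0188 0.0181
-10 1457 z 0.158 b -0.0187 0.018
0 2249 z 0.1583 b -0.0391 0.0383
10 2431 z 0.1583 b -0.0306 0.0392
20 1588 z 0.1612 b -0.0281 0.0275
30 2577 z 0.1621 b -0.0286 0.0277
40 2901 z 0.162 b -0.0286 0.0276
50 3011 z 0.162 b -0.029 0.028
60 3637 z 0.1618 b -0.0292 0.0288
70 167 z 0.1536 b -0.0225 0.0218
front [0.06984096 0.07031755 0.07051246]
```

```bash
python3 - <<'E'
from h import *
th=100; T=np.array([.522,.312,0])
manip.servo_line(T-.172*U(th)+[0,0,.1355],max_speed=.03); manip.pause(2.8)
s=manip.read_state(); print(s['eef_pos'],np.abs(s['dq']).max(),s['opening'],s['time_s'])
manip.servo_line(T-.24*U(th)+[0,0,.17],max_speed=.12)
manip.goto(G+[0,0,.12],Rd(TH-90)); manip.pause(.2)
manip.servo_line(G+[0,0,.025],max_speed=.12)
hit=manip.servo_line(G+[0,0,.0075],max_speed=.025,threshold=5)
s=manip.read_state(); print(hit,s['eef_pos'],s['wrist_force'],s['moment'],s['opening'],s['time_s'])
E
```

```text
[0.55185946 0.14260127 0.13549274] 0.14846386885139928 0.03256237004902615 23.0833
True [0.60119351 0.00728924 0.00878037] [ 0.0870477  -0.14853029  3.53690426] [-0.02447312 -0.13802716  0.01433702] 0.03285917425792704 27.3417
```

```bash
python3 - <<'E'
from h import *
manip.grip(.075); manip.pause(.1)
manip.servo_line(G+[0,0,.22],max_speed=.15); 
manip.goto([.42,-.05,.33],Rd(-60)); manip.pause(.2)
s=manip.read_state(); print(s['eef_pos'],s['wrist_force'],s['time_s'])
for n in('scene','top'):
    w,d,c=snap(n); cv2.imwrite(f'pics/f_{n}.png',cv2.resize(w[:,:,::-1],(768,576))); X=cloud(d,c);P=X[np.isfinite(X).all(2)]
    m=(P[:,2]>.024)&(P[:,0]>.5)&(P[:,0]<.70)&(abs(P[:,1])<.09)&(P[:,2]<.05)
    if m.sum(): print('reader',m.sum(),cv2.minAreaRect((P[m,:2]*1000).astype(np.float32)))
    q=P[(np.hypot(P[:,0]-.522,P[:,1]-.312)<.025)&(P[:,2]<.26)]; print('tube top',np.sort(q[:,2])[-60::20].round(4))
E
```

```text
[ 0.42025931 -0.04982764  0.32935651] [ 0.45657866  0.95040127 -0.71198282] 30.6833
reader 986 ((595.6905517578125, 9.339630126953125), (56.40775680541992, 152.8243408203125), 71.79273223876953)
tube top [0.2172 0.2177 0.2187]
reader 974 ((595.8074340820312, 5.353000640869141), (56.930110931396484, 152.00863647460938), 75.01155090332031)
tube top [0.2172 0.2177 0.2182]
```

View pics/f_scene.png

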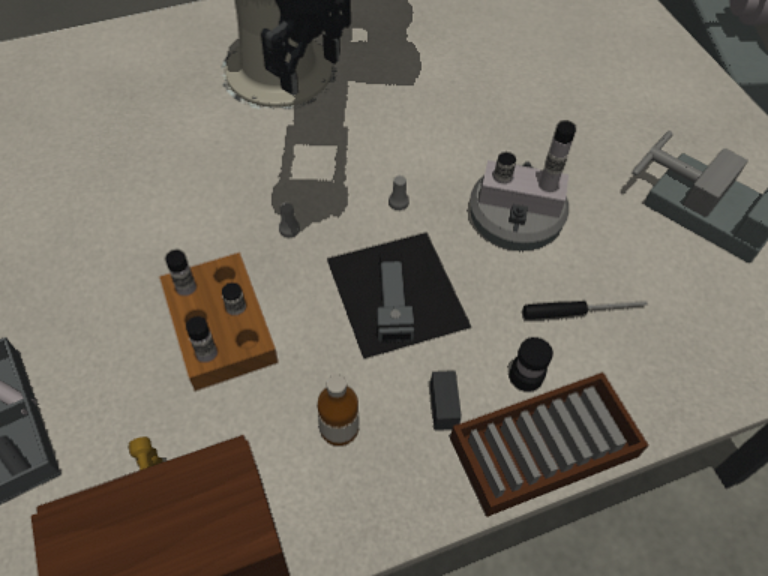

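The final view shows the long tube standing in the holder at (558,155), the reader flat on the mat at (394,300), and everything else in place.

```bash
python3 -c "
from plant import manip
manip.finish_job(); print(manip.read_state()['time_s'])"
```

```text
the job is handed in; nothing more can be done
the job is handed in; nothing more can be done
```

The whole job is done and handed in; the clock read about 31 s at my last check, against the 67 s limit.

- **Tube:** The long tube is in the holder's free hole. It met the bottom at TCP z 0.1752 (0.175 expected). Its top afterwards measured 0.217–0.219 m (0.217 expected), and a fit from the scene camera put it within about 0.1° of upright.
- **Aim:** I held the reader level for 2.8 s with its window about 102 mm from the tube's axis, at label height. My estimates of the tube's position differed by 1–2 mm, so I aimed at a compromise between them. I did not check from the images where the window's line met the label.
- **Reader:** It is back on the mat, flat and right way up. It touched down at the same height it was picked up from, and the scene camera shows it within about 1 mm of where it started.
- **One disagreement:** The top camera's final fit put the reader 3–4 mm and 3° away from the scene camera's result. I did not look into it; the arm may have been partly blocking that view.
- **Other objects:** In the final scene picture the other tubes, collets and remaining items look unmoved.

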